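# Shut the seedling tank's ratchet drain lever

### The job

Shut the tank's drain: first press the pawl free by its yellow tab, until it tips over and stays clear of the teeth, and only then push the red-handled lever all the way down to its stop. Only press and push: lift nothing and do not force the lever against the pawl. Leave the pawl tipped back and the lever down, clear of the robot, and the loose cups, bottle, meter, beaker and block where they stand.

Things in the scene. Friction and masses are not known exactly. Their poses are not given: they have to be found in the camera images.
- drain_stand: Fixed drain valve stand: grey base plate 330 x 150 x 12 mm with grey pipes, toothed wheel with lever, and pawl. Origin on the bench (plate spans x -165..165, y -65..85 mm); z up. Lever and pawl swing in the stand's upright x-z plane at y = 0: lever towards -x, pawl's tab towards +x. Pipes: x -100..140, y 27..83 mm, up to 118 mm high. Place and yaw vary.
- lever_pivot (a point): The lever's level pivot, centre of the toothed wheel, 10 mm to +x of the stand's origin and 90 mm above the bench; its axis is the stand's y. The wheel: 134 mm across, 10 mm thick, teeth 10 mm high and 0.18 rad apart, reaching 167 mm above the bench.
- lever (a joint): Drain lever, rad: 0 = fully raised (leans up 0.96 rad above level towards the stand's -x), grows as it is pushed down, 0.95 = down on its stop, level. Starts at 0 to 0.3. With the pawl in the teeth it sinks about one tooth (0.18) at most, then locks. With the pawl out it is stiff, stays where it is left, and takes about 4 to 8 N down on its grip (more if fast).
- lever_grip (a point): Centre of the red round crossbar at the lever's end: 22 mm diameter, 80 mm long, level along the stand's y, 160 mm from the lever's pivot, on an arc about it: 221 mm above the bench when fully raised, 91 mm when fully down. Its top is free to push.
- pawl_pivot (a point): The pawl's level pivot, along the stand's y, 95 mm to +x of the stand's origin and 160 mm above the bench. The pawl is a see-saw: hook end over the wheel (-x), yellow tab at +x, and above the pivot a brass ball (30 mm), its centre 43 mm away, that makes it top-heavy.
- pawl (a joint): Pawl, rad: 0 = hook fully down between the teeth, up to 0.15 = hook resting on a tooth; grows as the tab is pressed; 0.6 = tipped back on its stop. No spring. Let go below about 0.3 it falls back into the teeth; beyond about 0.3 it falls on to 0.6 by itself and stays, hook well clear. Pressing takes only about 1 N: go by travel, not by force.
- pawl_tab (a point): Centre of the top face of the pawl's yellow tab: 34 mm (stand's x) by 36 by 7 mm, 60 mm out from the pawl's pivot. About 183 to 191 mm above the bench with the pawl in the teeth (sloping up outwards); goes almost straight down, to about 150 mm when tipped back. The ball then leans towards it, top 216 mm above the bench, edge 20 mm or more from the tab's centre.
- cup_a: Loose seedling in a black cup, 54 mm across, 50 mm high, leaves to about 95 mm; origin at the centre of its underside. Leave alone.
- cup_b: The same kind of loose seedling cup. Leave alone.
- dose_bottle: Loose brown dosing bottle with white cap, 42 mm across, 85 mm high; origin at the centre of its underside. Leave alone.
- meter: Loose blue pocket meter lying flat, about 145 x 30 x 20 mm; origin under the blue part's centre. Leave alone.
- beaker: Loose clear plastic beaker, 60 mm across, 75 mm high; origin at the centre of its underside. Leave alone.
- plug_block: Loose brown rockwool block with a seedling, 50 x 50 x 38 mm, leaves to about 75 mm; origin at the centre of its underside. Leave alone.

How it is judged (in metres and radians):
On the way, in this order (a step that is already met when the one before it is completed fails the run):
1. the pawl is tipped back clear of the teeth (beyond 0.45 rad) while the lever is still up where it was (grip within 40 mm of its start) (value of joint pawl above 0.45 rad and distance of lever_grip from where it was at the start of the episode below 0.04 m), for 0.2 s.
2. the lever is pushed down to its stop (beyond 0.88 rad of 0.95) with the pawl still tipped back (value of joint lever above 0.88 rad and value of joint pawl above 0.45 rad), for 0.2 s.
At the end, for the whole second after the job is handed in: The lever is at rest at its lower stop (joint beyond 0.88 of 0.95 rad) and the pawl is still tipped back clear of the teeth (beyond 0.45 of 0.6 rad) (all of step 2 and velocity of joint lever between -0.05 and 0.05 rad/s); the robot touches nothing.
It fails at once if the lever is forced (over 40 N) while the pawl is still in its teeth (contact force between any of the fingers, the arm and lever above 40 N and value of joint pawl below 0.3 rad).
It fails at once if a loose thing beside the stand (seedling cup, bottle, meter, beaker, rockwool block) is lifted, tipped or moved more than 20 mm (distance of any of cup_a, cup_b, dose_bottle, meter, beaker, plug_block from where it was at the start of the episode above 0.02 m or angle between any of cup_a, cup_b, dose_bottle, meter, beaker, plug_block's own z axis and vertical above 0.4 rad).
It fails at once if the lever is lifted instead of pushed down (raised by more than 25 mm, to below 0.14 rad) (distance of lever_grip from where it was at the start of the episode above 0.025 m and value of joint lever below 0.14 rad).
It also fails if it takes over 40 s, if anything falls off the work surface, if the arm or the gripper's body presses on something with over 40 N, if the wrist force passes 120 N, or if a joint passes its speed limit or range.

### The arm

A 6-joint arm with a two-finger parallel gripper is mounted at the origin on the work surface. World frame = base frame: x ahead of the robot, y to its left, z up, the work surface at z = 0. Lengths are in m, angles in degrees, forces in N, time in s.
With the tool pointing down it reaches from about 0.3 to 0.75 m from the base axis. Payload 8.5 kg.
Tool frame: the origin (TCP) lies between the finger pads; the fingertips stand 19 mm ahead of it and the grasp point (between the pads) is the TCP; z points along the fingers, y is the direction in which the jaws open and shut (so a half turn about z gives the same grasp; the last joint's range is limited). The gripper opens to 85 mm and grips with 20 to 120 N. Pads are 22 mm wide; open, the fingers measure 114 mm over their backs; the gripper's body (76 mm by 85 mm) begins 54 mm behind the grasp point. The pads swing forward as they close: fully open they stand 13 mm farther back than shut.
Start: joints at [-82.351, 21.807, 74.336, -0, 83.858, -12.336], TCP at [0.188, -0.517, 0.25] pointing down, gripper open.
Joint ranges: [-178.18, 178.18], [-50.72, 133.34], [12.68, 142.11], [-81.47, 261.47], [9.98, 163.14], [-165.26, 165.26]. Speed limits (degrees/s): [136.94, 136.94, 180, 180, 180, 180].

### API

Orientations are given as a 3x3 rotation matrix whose columns are the frame's x, y, z axes.
In Python, from rig import env gives the robot as it stands.
- The arm moves only by the shell command python3 -m pendant 'ROWS' [OPENING] [FORCE]. ROWS is JSON, a list of rows, each a list of 2 entries, a list of its own where there are three numbers: the shift along the tool's x, y, z scaled (see below), then the turn, a rotation vector about the tool's x, y, z scaled (see below). A call has 1 to 20 rows; each row shifts and turns the commanded pose from where the row before left it, along the tool's axes as they then stand; what a row does not reach is not made up. The controller multiplies each number of a shift by 0.1 m and each number of a turn by pi/2 rad. A row lasts 1/8 s, in which the tool goes at most 62.5 mm and 10.7 degrees, less where a joint would pass 70% of its speed; a pose out of reach is approached as far as the arm can. A call with a number of a shift or a turn outside -1 to 1 is refused whole. A call with a gripper value outside its range is refused whole. OPENING is the gripper command: -1 is shut, 1 is fully open, values between are in proportion, set as the call begins (- or left out, the last holds). The fingers move at their own pace and stop on an object; FORCE is the grip in N (left out, the last holds). Time passes only in rows, so rows that do not move let the fingers close. It gives the time, the measured TCP pose, the force and the opening at its end, in the units of the state.
- env.observe(): the state, without advancing time (a new reading comes with each control period).
- env.get_image(name): name is "scene" or "top"; returns a dict with "image" (400x640x3 uint8, red, green, blue), "K" (3x3 intrinsics, pixels), "R" (3x3) and "t" (3): a world point X has camera coordinates R X + t. Camera axes: x right, y down, z forward; pixel columns grow to the right and rows downward; lengths in m; the calibration is good to about 2 mm. A picture is of the moment at which its call begins. There is no depth.
- env.close_job(): hands the job in, once; it reports no verdict.
The state is a dict: "time_s": time; "q": joint angles; "qvel": joint speeds; "joint_efforts": joint torques, N m; "position": TCP position; "tool_rot": TCP orientation; "ft_force": force on the tool from outside, world axes, zero at the start; "wrist_torque": the same for the moment, N m; "grip_width": finger opening in m.
Only numpy, scipy, OpenCV 4.12 (cv2) and the standard library are available. Lean on these libraries where they do the work, as an engineer would, in place of code of your own. Each camera call takes 0.05 s, during which the arm holds its last target.

## Working session

There is one attempt and no reset: what is moved stays moved. The work goes in short steps, Python scripts to look and compute and a shell command to move; the robot and the scene stay as the last step left them, time stands still between calls to the robot, and variables do not carry over. Pictures are saved under pics/ and viewed, and the job is handed in when it is done.

```bash
ls; mkdir -p pics; python3 - <<'E'
from rig import env
import cv2
s=env.observe(); print({k:s[k] for k in('time_s','position','tool_rot','ft_force','grip_width')})
for n in('scene','top'):
    d=env.get_image(n); cv2.imwrite(f'pics/{n}0.png',d['image'][:,:,::-1]); print(n,d['K'],d['R'],d['t'])
E
```

```text
pics
{'time_s': 0.0, 'position': array([ 0.18793404, -0.51662822,  0.24970046]), 'tool_rot': array([[ 9.39781760e-01,  3.41775081e-01, -1.93019493e-04],
       [ 3.41774989e-01, -9.39780686e-01,  1.45565864e-03],
       [ 3.16111858e-04, -1.43397067e-03, -9.99998922e-01]]), 'ft_force': array([-0.1378013 ,  0.59807772,  0.12609821]), 'grip_width': 0.08555579150756988}
scene [[380.79810656   0.         329.24517118]
 [  0.         380.79810656 196.16559623]
 [  0.           0.           1.        ]] [[ 0.25118883  0.96781081  0.01569744]
 [ 0.76013446 -0.18719576 -0.62221648]
 [-0.59924934  0.168226   -0.78268783]] [-0.19094186 -0.31680131  1.24069108]
top [[362.39656593   0.         319.37910409]
 [  0.         362.39656593 204.19769469]
 [  0.           0.           1.        ]] [[-0.00772758 -0.99996858  0.00176754]
 [-0.98179982  0.00725172 -0.1897802 ]
 [ 0.18976142 -0.00320192 -0.98182501]] [0.05199599 0.55976207 0.70355603]
```

View pics/scene0.png

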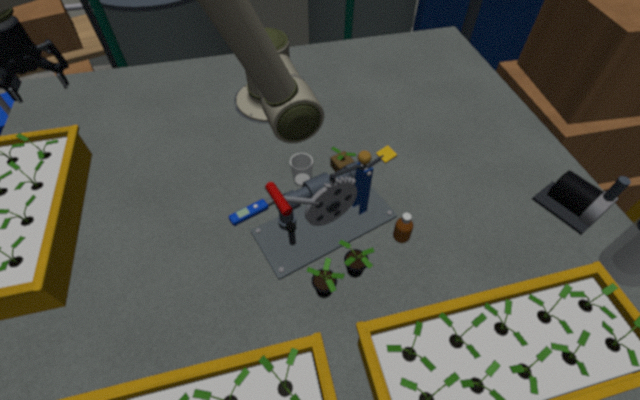

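View pics/top0.png

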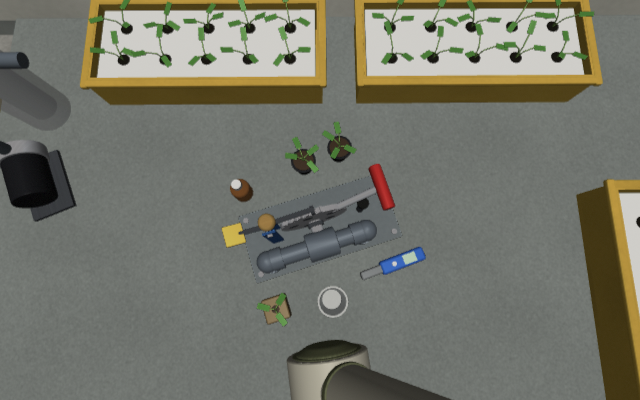

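The scene view shows the red grip at about (278,197) and the yellow tab at (387,154). In the top view they are at (381,187) and (233,235). The pawl is in the teeth, and the plate corners are near (246,222), (375,175), (398,237) and (262,280). Next I triangulate the tab and grip.

```bash
cat > h.py <<'E'
import numpy as np,cv2
from rig import env
def masks(im):
    h=cv2.cvtColor(im,cv2.COLOR_RGB2HSV)
    r=((h[...,0]<6)|(h[...,0]>174))&(h[...,1]>180)&(h[...,2]>70)
    y=(abs(h[...,0].astype(int)-25)<6)&(h[...,1]>170)&(h[...,2]>140)
    return r,y
ROI={'scene':(140,250,220,420),'top':(120,290,200,440)}
def cents(n,d):
    out=[]
    a,b,c,e=ROI[n]
    for m in masks(d['image']):
        z=np.zeros(m.shape,np.uint8); z[a:b,c:e]=m[a:b,c:e]
        N,l,st,ce=cv2.connectedComponentsWithStats(z)
        if N<2: out.append(None);continue
        i=1+np.argmax(st[1:,4]); box=cv2.boxPoints(cv2.minAreaRect(np.argwhere(l==i)[:,::-1].astype(np.float32)))
        out.append((ce[i],st[i,4],box))
    return out
def tri(u1,d1,u2,d2):
    P=[d['K']@np.c_[d['R'],d['t']] for d in(d1,d2)]
    X=cv2.triangulatePoints(P[0],P[1],np.array(u1,float).reshape(2,1),np.array(u2,float).reshape(2,1))
    return (X[:3]/X[3]).ravel()
def proj(X,d):
    p=d['K']@(d['R']@np.array(X)+d['t']); return p[:2]/p[2]
def ray(u,d,z):
    v=d['R'].T@np.linalg.solve(d['K'],[u[0],u[1],1]); c=-d['R'].T@d['t']
    return c+v*(z-c[2])/v[2]
E
python3 - <<'E'
from h import *
S=env.get_image('scene');T=env.get_image('top')
a=cents('scene',S);b=cents('top',T)
for k,n in((0,'red'),(1,'yel')):
    X=tri(a[k][0],S,b[k][0],T); print(n,a[k][:2],b[k][:2],b[k][2].round(1).tolist(),X.round(4),proj(X,S).round(1),proj(X,T).round(1))
    print(ray(b[k][0],T,.187 if k else X[2]))
for u in((246,221),(375,175),(399,237),(262,280)): print(ray(u,T,.012).round(3))
for n,d in(('scene',S),('top',T)):
    y0,y1,x0,x1=ROI[n]; cv2.imwrite(f'pics/{n}1.png',cv2.resize(d['image'][y0:y1,x0:x1,::-1],None,fx=3.3,fy=3.3,interpolation=cv2.INTER_CUBIC))
E
```

```text
red (array([277.77631579, 197.71052632]), np.int32(304)) (array([381.07020873, 186.51802657]), np.int32(527)) [[367.79998779296875, 166.89999389648438], [378.79998779296875, 162.89999389648438], [394.29998779296875, 205.8000030517578], [383.20001220703125, 209.8000030517578]] [ 0.5637 -0.0569  0.1919] [277.3 197.7] [380.5 186.4]
[ 0.56353565 -0.05794948  0.1919057 ]Traceback (most recent call last):
  File "<stdin>", line 5, in <module>
TypeError: 'NoneType' object is not subscriptable
```

```bash
ls pics
```

```text
scene0.png
top0.png
```

```bash
python3 - <<'E'
from h import *
S=env.get_image('scene');T=env.get_image('top')
print(S['image'][154,387],T['image'][235,233])
for d,u in((S,(387,154)),(T,(233,235))): print(cv2.cvtColor(d['image'],cv2.COLOR_RGB2HSV)[u[1]-1:u[1]+2,u[0]])
for n,d in(('scene',S),('top',T)):
    y0,y1,x0,x1=ROI[n]; cv2.imwrite(f'pics/{n}1.png',cv2.resize(d['image'][y0:y1,x0:x1,::-1],None,fx=3.3,fy=3.3,interpolation=cv2.INTER_CUBIC))
E
```

```text
[169 141  32] [203 179  80]
[[ 24 207 170]
 [ 24 207 169]
 [ 24 207 170]]
[[ 24 155 204]
 [ 24 155 203]
 [ 24 155 204]]
```

View pics/scene1.png

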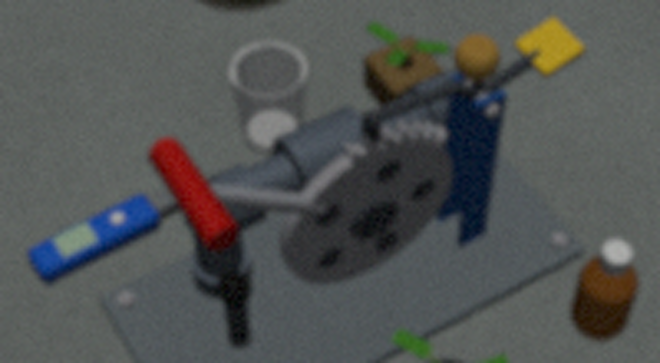

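View pics/top1.png

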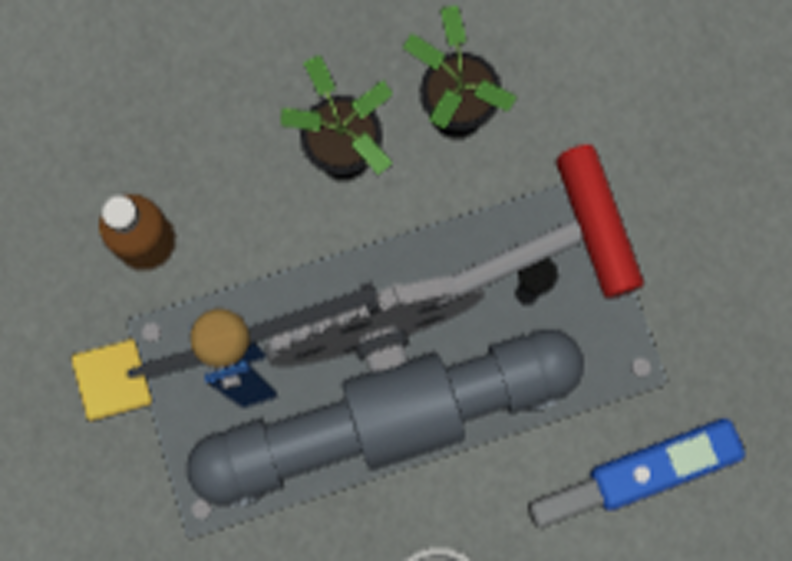

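The enlarged views show the pawl hook on the wheel's teeth, the ball over the post, and the lever raised. I'll loosen the yellow mask.

```bash
sed -i 's/>170)&(h\[...,2\]>140)/>130)\&(h[...,2]>130)/' h.py; cat > m.py <<'E'
from h import *
S=env.get_image('scene');T=env.get_image('top')
a=cents('scene',S);b=cents('top',T); X={}
for k,n in((0,'red'),(1,'yel')):
    if a[k] is None or b[k] is None: print(n,'missing');continue
    X[n]=tri(a[k][0],S,b[k][0],T); print(n,a[k][:2],b[k][:2],b[k][2].round(1).tolist(),X[n].round(4),proj(X[n],S).round(1),proj(X[n],T).round(1))
E
python3 - <<'E'
from m import *
print(ray(b[1][0],T,.188))
c=[ray(u,T,.012) for u in((246,221),(375,175),(399,237),(262,280))]
print(np.round(c,3)); 
y=X['yel'];r=X['red']; v=(y-r)[:2]; print('yaw',np.degrees(np.arctan2(v[1],v[0])),np.linalg.norm(v))
u=v/np.linalg.norm(v)
o=y[:2]-u*(.095+.055); print('origin est',o, 'lever ang', np.arcsin((r[2]-.09)/.16), 'horizontal r', np.linalg.norm(r[:2]-(o+.01*u)))
n=np.array([-u[1],u[0]])
for p in c: print('stand xy of corner',(p[:2]-o)@u,(p[:2]-o)@n)
E
```

```text
red (array([277.72222222, 197.70588235]), np.int32(306)) (array([381.07765152, 186.56060606]), np.int32(528)) [[367.79998779296875, 166.89999389648438], [378.79998779296875, 162.89999389648438], [394.29998779296875, 205.8000030517578], [383.20001220703125, 209.8000030517578]] [ 0.5637 -0.057   0.1918] [277.2 197.7] [380.5 186.5]
yel (array([386.38505747, 153.18390805]), np.int32(174)) (array([232.98714653, 234.81491003]), np.int32(389)) [[221.10000610351562, 227.5], [240.3000030517578, 222.39999389648438], [245.5, 241.89999389648438], [226.3000030517578, 247.10000610351562]] [0.4845 0.1984 0.1761] [385.7 153.3] [232.1 234.6]
[0.48274381 0.1940122  0.188     ]
[[ 0.532  0.208  0.012]
 [ 0.634 -0.078  0.012]
 [ 0.494 -0.124  0.012]
 [ 0.405  0.171  0.012]]
yaw 107.23258960455865 0.2673481606362668
origin est [0.52890418 0.0551094 ] lever ang 0.6900281038115073 horizontal r 0.12734816063626683
stand xy of corner 0.14540078335304826 -0.048292671564059406
stand xy of corner -0.1578192134970308 -0.06098553866602896
stand xy of corner -0.16133203910500366 0.08612916960810116
stand xy of corner 0.1468057640017641 0.0837482641898633
```

```bash
python3 - <<'E'
from m import *
c=np.array([ray(u,T,.012)[:2] for u in((239.4,216.4),(400,236),(257.6,283.6))])
# stand corners (165,-65),(-165,85),(165,85)
q=np.array([(.165,-.065),(-.165,.085),(.165,.085)])
Q=q-q.mean(0);C=c-c.mean(0)
th=np.arctan2((Q[:,0]*C[:,1]-Q[:,1]*C[:,0]).sum(),(Q*C).sum())
R=np.array([[np.cos(th),-np.sin(th)],[np.sin(th),np.cos(th)]]); o=c.mean(0)-R@q.mean(0)
print('yaw',np.degrees(th),'o',o,'res',(q@R.T+o-c).round(4).tolist())
for nm,p in X.items(): print(nm,R.T@(p[:2]-o),p[2])
for z in(.183,.187,.191): p=ray(b[1][0],T,z);print('tab ray',p,R.T@(p[:2]-o))
print('tab exp',o+R@[.150,0], 'pawl piv',o+R@[.095,0],'lev piv',o+R@[.01,0])
for l in (0,.1,.2,.3,.95):
    a=.96-l; p=np.r_[o+R@[.01-.16*np.cos(a),0],.09+.16*np.sin(a)]; print(l,p.round(4),proj(p,S).round(1),proj(p,T).round(1))
E
```

```text
red (array([277.68078176, 197.65472313]), np.int32(307)) (array([381.10877863, 186.52671756]), np.int32(524)) [[367.79998779296875, 166.89999389648438], [378.70001220703125, 162.89999389648438], [394.29998779296875, 205.8000030517578], [383.3999938964844, 209.8000030517578]] [ 0.5637 -0.057   0.192 ] [277.2 197.6] [380.5 186.4]
yel (array([386.34285714, 153.22857143]), np.int32(175)) (array([233.        , 234.81025641]), np.int32(390)) [[221.10000610351562, 227.5], [240.3000030517578, 222.39999389648438], [245.5, 241.89999389648438], [226.3000030517578, 247.10000610351562]] [0.4845 0.1983 0.176 ] [385.7 153.3] [232.1 234.6]
yaw 107.32592709418725 o [0.5287471  0.04989749] res [[-0.0006, 0.0037], [0.0002, -0.0062], [0.0004, 0.0024]]
red [-0.11246552 -0.00150688] 0.1920347284599928
yel [ 0.15488709 -0.0019411 ] 0.17597229293580327
tab ray [0.48329577 0.1951717  0.183     ] [1.52218277e-01 1.25359462e-04]
tab ray [0.48286035 0.19422704 0.187     ] [0.15144615 0.00082235]
tab ray [0.48242493 0.19328238 0.191     ] [0.15067403 0.00151934]
tab exp [0.48407606 0.19309141] pawl piv [0.50045544 0.14058697] lev piv [0.52576903 0.05944375]
0 [ 0.5531 -0.0282  0.2211] [289.8 181.2] [366.1 188.6]
0.1 [ 0.5569 -0.0402  0.2113] [284.3 187.1] [372.5 187.7]
0.2 [ 0.5603 -0.0513  0.2002] [279.5 193.1] [378.  187.2]
0.3 [ 0.5634 -0.0612  0.1881] [275.2 199.2] [382.6 187.1]
0.95 [ 0.5734 -0.0933  0.0916] [265.4 233.6] [390.1 193.5]
```

Two estimates of the tab agree to 2 mm, at (0.483, 0.195, ~0.187). The lever is at about 0.27 rad, with its grip near (0.563, -0.058, 0.192). I'll lift, shut the gripper and travel over.

```bash
python3 -m pendant '[[[0,0,-0.4],[0,0,0]],[[0,0,-0.4],[0,0,0]],[[0.29,-0.32,0],[0,0,0]],[[0.29,-0.32,0],[0,0,0]],[[0.29,-0.32,0],[0,0,0]],[[0.29,-0.32,0],[0,0,0]],[[0.29,-0.32,0],[0,0,0]],[[0.29,-0.32,0],[0,0,0]],[[0.29,-0.32,0],[0,0,0]],[[0.29,-0.32,0],[0,0,0]],[[0.29,-0.32,0],[0,0,0]],[[0.29,-0.32,0],[0,0,0]],[[0,0,0],[0,0,0]]]' -1 20
```

```text
time_s: 2.12
position: [0.3515, -0.115, 0.3306]
tool_rot: [[0.938, 0.346, 0.001], [0.346, -0.938, -0.0], [0.0, 0.0, -1.0]]
ft_force: [-0.2, 0.2, -0.7]
grip_width: 0.0
```

```bash
python3 -m pendant '[[[0.29,-0.31,0],[0,0,0]],[[0.29,-0.31,0],[0,0,0]],[[0.29,-0.31,0],[0,0,0]],[[0.29,-0.31,0],[0,0,0]],[[0.29,-0.31,0],[0,0,0]],[[0.29,-0.31,0],[0,0,0]],[[0.29,-0.31,0],[0,0,0]],[[0.28,-0.33,0],[0,0,0]],[[0,0,0.4],[0,0,0]],[[0,0,0.3],[0,0,0]],[[0,0,0],[0,0,0]]]'; python3 - <<'E'
from h import *
for n in('scene','top'):
    d=env.get_image(n);y0,y1,x0,x1=ROI[n]; cv2.imwrite(f'pics/{n}2.png',cv2.resize(d['image'][y0-60:y1,x0:x1,::-1],None,fx=3,fy=3))
E
```

```text
time_s: 3.5
position: [0.4825, 0.1959, 0.2587]
tool_rot: [[0.94, 0.341, -0.004], [0.341, -0.94, -0.001], [-0.004, -0.001, -1.0]]
ft_force: [-0.2, 0.0, 0.2]
grip_width: 0.0001
```

View pics/scene2.png

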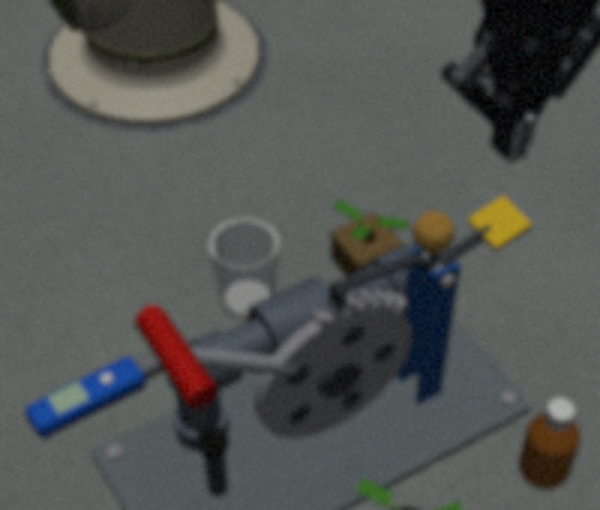

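View pics/top2.png

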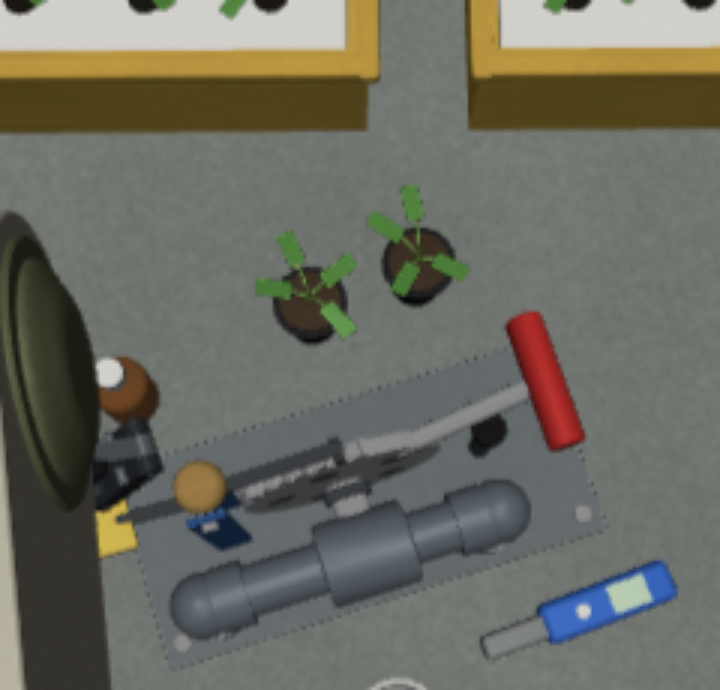

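```bash
python3 - <<'E'
from h import *
s=env.observe();print(s['q'],s['position'])
d=env.get_image('scene');print(proj([.4825,.196,.24],d))
E
```

```text
[ 9.08313799e+00  1.84753321e+01  7.76073564e+01 -5.97969361e-03
  8.38351243e+01  7.91490463e+01] [0.48353646 0.19627111 0.26142605]
[388.37861305 131.13209913]
```

The shut gripper's knuckles face the ball. I'll turn 87° so they lie along the stand's y instead.

```bash
python3 -m pendant '[[[0,0,0],[0,0,-0.108]],[[0,0,0],[0,0,-0.108]],[[0,0,0],[0,0,-0.108]],[[0,0,0],[0,0,-0.108]],[[0,0,0],[0,0,-0.108]],[[0,0,0],[0,0,-0.108]],[[0,0,0],[0,0,-0.108]],[[0,0,0],[0,0,-0.108]],[[0,0,0],[0,0,-0.108]],[[0,0,0],[0,0,0]],[[0,0,0],[0,0,0]]]'; python3 - <<'E'
from h import *
s=env.observe();p=s['position'];print(p,s['tool_rot'].round(3),s['tool_rot'].T@(np.array([.4815,.199,p[2]])-p))
for n in('scene','top'):
    d=env.get_image(n);y0,y1,x0,x1=ROI[n]; cv2.imwrite(f'pics/{n}3.png',cv2.resize(d['image'][y0-60:y1,x0:x1,::-1],None,fx=3,fy=3))
E
```

```text
time_s: 5.03
position: [0.483, 0.1968, 0.2611]
tool_rot: [[-0.297, 0.955, 0.001], [0.955, 0.297, 0.0], [-0.0, 0.001, -1.0]]
ft_force: [-0.2, -0.4, 0.1]
grip_width: -0.0003
[0.48303189 0.1967652  0.26105179] [[-0.297  0.955  0.001]
 [ 0.955  0.297  0.   ]
 [-0.     0.001 -1.   ]] [ 2.58881889e-03 -7.99410464e-04 -1.64384127e-06]
```

View pics/scene3.png

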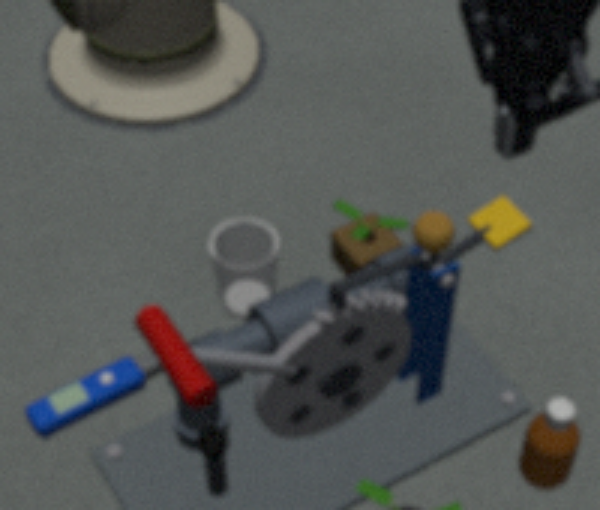

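View pics/top3.png

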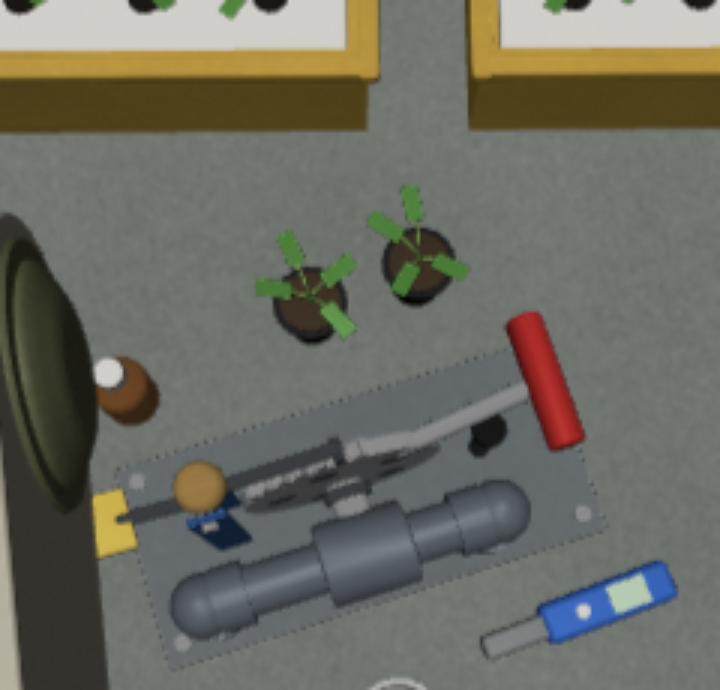

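The narrow side of the gripper now faces the ball, and the tool is over the tab (tip at scene crop (513,155), tab at (500,222)). I'll press it by travel.

```bash
python3 -m pendant '[[[0.03,0,0.2],[0,0,0]],[[0,0,0.2],[0,0,0]],[[0,0,0.08],[0,0,0]],[[0,0,0.08],[0,0,0]],[[0,0,0.06],[0,0,0]],[[0,0,0.06],[0,0,0]],[[0,0,0.06],[0,0,0]],[[0,0,0.06],[0,0,0]],[[0,0,0],[0,0,0]],[[0,0,0],[0,0,0]],[[0,0,0],[0,0,0]]]'; python3 - <<'E'
from h import *
s=env.observe();print(s['position'],s['ft_force'])
for n in('scene','top'):
    d=env.get_image(n);y0,y1,x0,x1=ROI[n]; cv2.imwrite(f'pics/{n}4.png',cv2.resize(d['image'][y0-60:y1,x0:x1,::-1],None,fx=3,fy=3))
E
```

```text
time_s: 6.5
position: [0.482, 0.1997, 0.1805]
tool_rot: [[-0.3, 0.954, 0.001], [0.954, 0.3, 0.0], [-0.0, 0.0, -1.0]]
ft_force: [0.1, -0.2, 0.0]
grip_width: 0.0002
[0.48201106 0.19974194 0.18054668] [ 0.05002021 -0.23983109  0.00172863]
```

View pics/scene4.png

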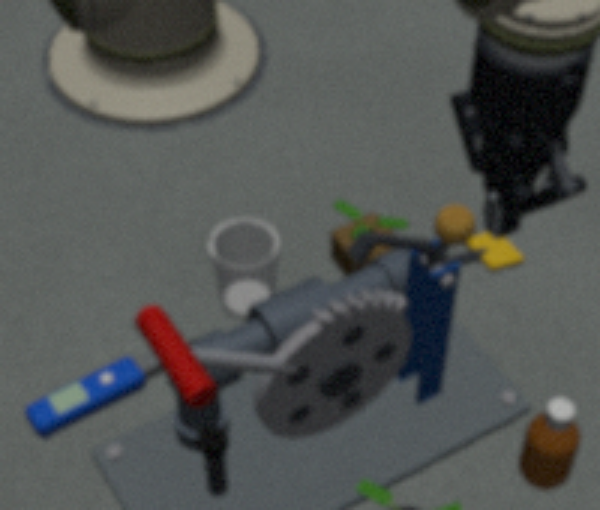

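View pics/top4.png

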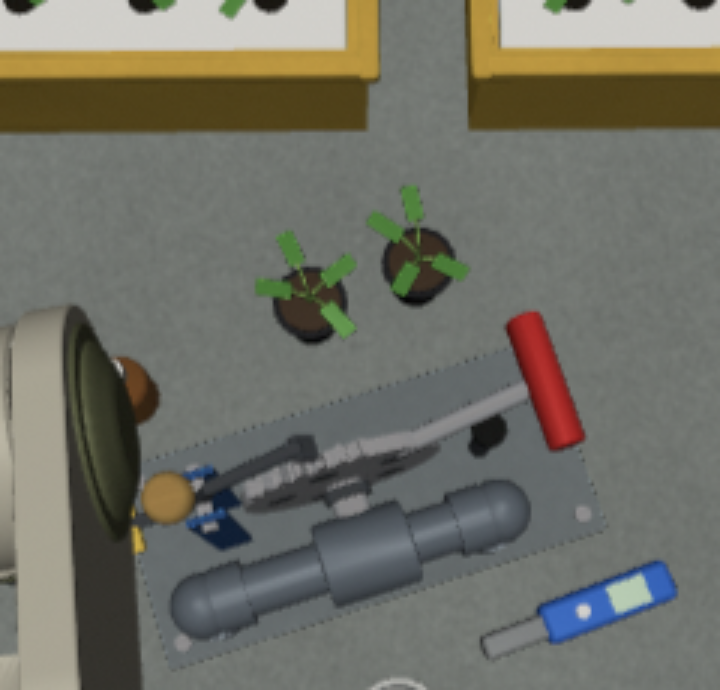

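The pawl has tipped. In the scene crop the hook is high at (365,243), the ball leans to (455,223), the tab is low at (497,250), and the tool reads no force. I'll back straight up, then cross over to above the red grip.

```bash
python3 -m pendant '[[[0,0,-0.2],[0,0,0]],[[0,0,-0.4],[0,0,0]],[[0,0,-0.4],[0,0,0]],[[-0.3,0,0],[0,0,0]],[[-0.45,0,0],[0,0,0]],[[-0.45,0,0],[0,0,0]],[[-0.45,0,0],[0,0,0]],[[-0.45,0,0],[0,0,0]],[[-0.4,0,0],[0,0,0]],[[-0.2,0,0],[0,0,0]],[[0,0,0],[0,0,0]],[[0,0,0],[0,0,0]]]'; python3 - <<'E'
from m import *
s=env.observe();p=s['position'];print(p,s['ft_force'],s['tool_rot'].T@(np.array([.563,-.058,p[2]])-p))
for n in('scene','top'):
    d=env.get_image(n);y0,y1,x0,x1=ROI[n]; cv2.imwrite(f'pics/{n}5.png',cv2.resize(d['image'][y0-60:y1,x0:x1,::-1],None,fx=3,fy=3))
E
```

```text
time_s: 8.1
position: [0.5626, -0.0566, 0.2805]
tool_rot: [[-0.301, 0.954, -0.0], [0.954, 0.301, 0.0], [0.0, 0.0, -1.0]]
ft_force: [-0.3, 0.9, -0.7]
grip_width: -0.0001
red (array([277.85897436, 197.86217949]), np.int32(312)) (array([377.71428571, 164.85714286]), np.int32(7)) [[376.0, 165.0], [376.5, 163.5], [379.5, 164.5], [379.0, 166.0]] [ 0.5915 -0.053   0.2242] [280.3 197.9] [380.7 165.3]
yel (array([384.71304348, 162.44347826]), np.int32(115)) (array([236.69254658, 236.65217391]), np.int32(322)) [[225.39999389648438, 230.1999969482422], [242.1999969482422, 224.60000610351562], [248.3000030517578, 242.89999389648438], [231.5, 248.5]] [0.4843 0.1986 0.1462] [384.1 162.5] [235.9 236.4]
[ 0.5626544  -0.05649689  0.28057229] [ 0.27735546 -0.1978087  -0.33130835] [-1.53734370e-03 -1.23871996e-04 -1.35936641e-07]
```

View pics/scene5.png

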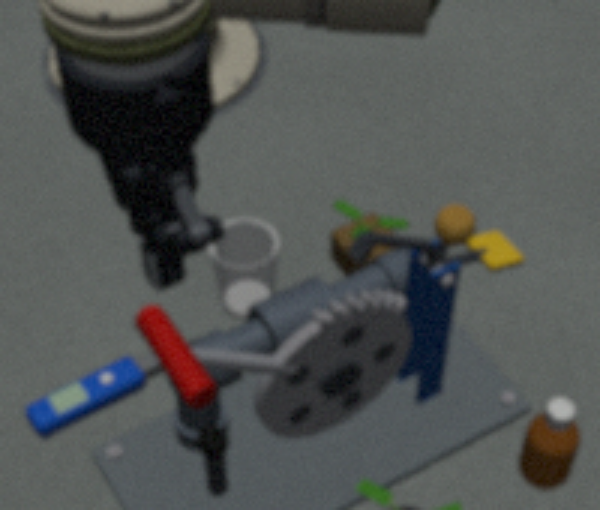

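View pics/top5.png

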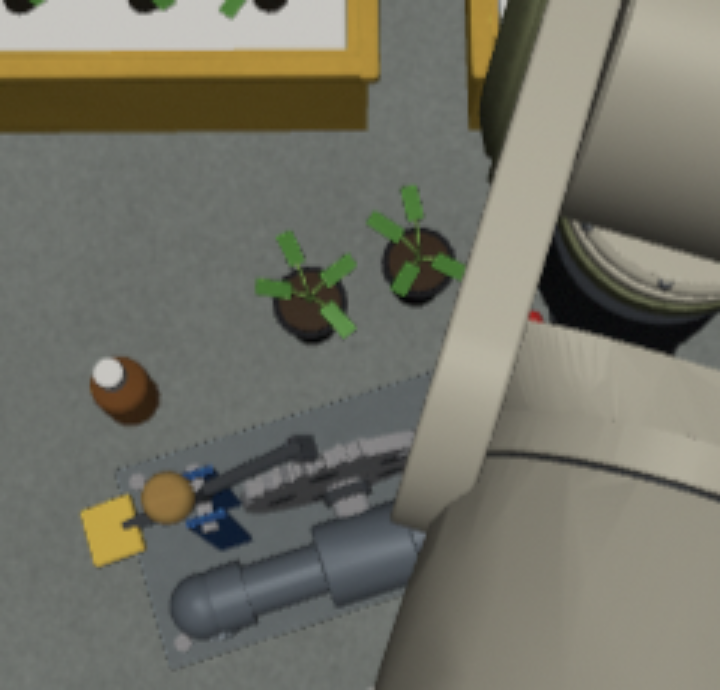

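The pawl stays tipped with the tool away (tab about 146 mm high), and the tip at scene crop (165,280) is above the grip. I'll lower onto the bar and push along its arc.

```bash
python3 -m pendant '[[[-0.02,0,0.25],[0,0,0]],[[0,0,0.22],[0,0,0]],[[0,0,0.08],[0,0,0]],[[0,0,0.06],[0,0,0]],[[-0.04,0,0.06],[0,0,0]],[[-0.04,0,0.06],[0,0,0]],[[-0.035,0,0.06],[0,0,0]],[[0,0,0],[0,0,0]]]'; python3 - <<'E'
from h import *
s=env.observe();p=s['position'];print(p,s['ft_force'])
for n in('scene',):
    d=env.get_image(n);y0,y1,x0,x1=ROI[n]; cv2.imwrite(f'pics/{n}6.png',cv2.resize(d['image'][y0-60:y1,x0:x1,::-1],None,fx=3,fy=3))
E
```

```text
time_s: 9.3
position: [0.5678, -0.0721, 0.2033]
tool_rot: [[-0.299, 0.954, 0.004], [0.954, 0.299, -0.003], [-0.004, 0.003, -1.0]]
ft_force: [-0.3, -4.6, 5.2]
grip_width: -0.0003
[ 0.56776612 -0.07212989  0.20325375] [-0.3091802  -4.6026775   5.21718527]
```

View pics/scene6.png

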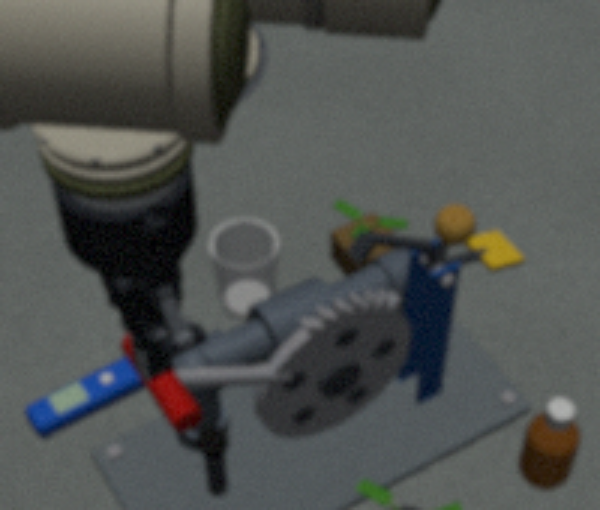

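The lever is moving under about 5 N and the tip sits on the bar. I'll continue along the arc.

```bash
python3 -m pendant '[[[-0.03,0,0.06],[0,0,0]],[[-0.03,0,0.06],[0,0,0]],[[-0.03,0,0.06],[0,0,0]],[[-0.025,0,0.06],[0,0,0]],[[-0.02,0,0.06],[0,0,0]],[[-0.02,0,0.06],[0,0,0]],[[-0.015,0,0.06],[0,0,0]],[[-0.012,0,0.06],[0,0,0]],[[-0.012,0,0.06],[0,0,0]],[[-0.01,0,0.06],[0,0,0]],[[-0.005,0,0.06],[0,0,0]],[[0,0,0.06],[0,0,0]],[[0,0,0],[0,0,0]]]'; python3 - <<'E'
from h import *
s=env.observe();p=s['position'];print(p,s['ft_force'])
for n in('scene',):
    d=env.get_image(n);y0,y1,x0,x1=ROI[n]; cv2.imwrite(f'pics/{n}7.png',cv2.resize(d['image'][y0-60:y1,x0:x1,::-1],None,fx=3,fy=3))
E
```

```text
time_s: 10.98
position: [0.5747, -0.0917, 0.131]
tool_rot: [[-0.3, 0.954, 0.005], [0.954, 0.3, -0.003], [-0.004, 0.004, -1.0]]
ft_force: [1.6, -2.6, 4.5]
grip_width: 0.0003
[ 0.57473184 -0.09169822  0.13101991] [ 1.62724269 -2.60309933  4.45646547]
```

View pics/scene7.png

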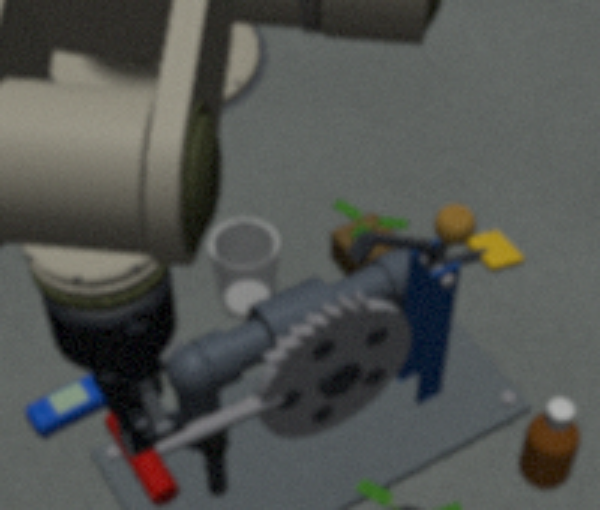

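```bash
python3 -m pendant '[[[0,0,0.03],[0,0,0]],[[0,0,0.03],[0,0,0]],[[0,0,0.03],[0,0,0]],[[0,0,0],[0,0,0]],[[0,0,0],[0,0,0]]]';python3 -m pendant '[[[0,0,0.02],[0,0,0]],[[0,0,0],[0,0,0]],[[0,0,0],[0,0,0]]]'
```

```text
time_s: 11.65
position: [0.5743, -0.0913, 0.1216]
tool_rot: [[-0.3, 0.954, 0.004], [0.954, 0.3, -0.002], [-0.003, 0.003, -1.0]]
ft_force: [3.0, -3.1, 4.9]
grip_width: -0.0004
time_s: 12.02
position: [0.5745, -0.0913, 0.1212]
tool_rot: [[-0.3, 0.954, 0.005], [0.954, 0.3, -0.003], [-0.004, 0.004, -1.0]]
ft_force: [-1.1, -2.2, 17.6]
grip_width: -0.0001
```

The force rose to 17.6 N with no further travel, at tip height 0.102, so the lever is on its stop. I'll retreat upwards and check.

```bash
python3 -m pendant '[[[0,0,-0.04],[0,0,0]],[[0,0,-0.1],[0,0,0]],[[0,0,-0.3],[0,0,0]],[[0,0,-0.5],[0,0,0]],[[0,0,-0.5],[0,0,0]],[[-0.5,0,0],[0,0,0]],[[-0.5,0,0],[0,0,0]],[[-0.5,0,0],[0,0,0]],[[-0.5,0,0],[0,0,0]],[[0,0,0],[0,0,0]],[[0,0,0],[0,0,0]]]'; python3 - <<'E'
from m import *
print(env.observe()['ft_force'])
for n in('scene','top'):
    d=env.get_image(n);y0,y1,x0,x1=ROI[n]; cv2.imwrite(f'pics/{n}8.png',cv2.resize(d['image'][y0-60:y1,x0:x1,::-1],None,fx=3,fy=3))
E
```

```text
time_s: 13.4
position: [0.6331, -0.2808, 0.2622]
tool_rot: [[-0.3, 0.954, -0.001], [0.954, 0.3, 0.001], [0.001, -0.0, -1.0]]
ft_force: [-0.3, 0.4, 0.7]
grip_width: 0.0003
red (array([266.88537549, 233.59288538]), np.int32(253)) (array([389.66298343, 192.72375691]), np.int32(362)) [[378.29998779296875, 176.3000030517578], [387.5, 173.0], [400.79998779296875, 209.60000610351562], [391.6000061035156, 213.0]] [ 0.5749 -0.0912  0.0931] [266.4 233.6] [389.1 192.6]
yel (array([384.72131148, 162.63114754]), np.int32(122)) (array([236.69254658, 236.65217391]), np.int32(322)) [[225.39999389648438, 230.1999969482422], [242.1999969482422, 224.60000610351562], [248.3000030517578, 242.89999389648438], [231.5, 248.5]] [0.4844 0.1987 0.1456] [384.1 162.7] [235.9 236.4]
[ 0.22537849 -0.52244128 -0.5925924 ]
```

View pics/scene8.png

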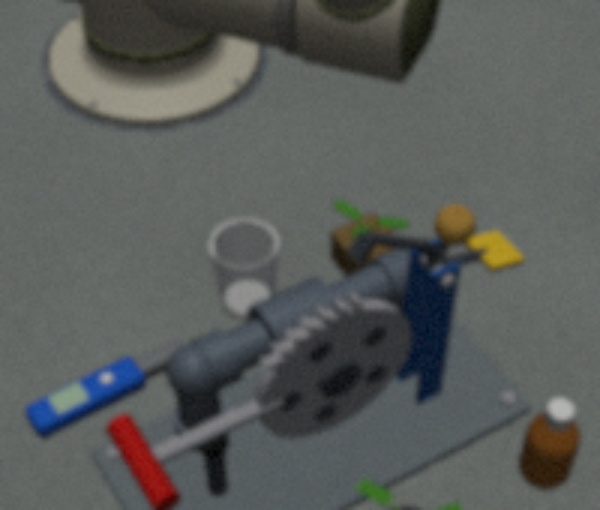

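View pics/top8.png

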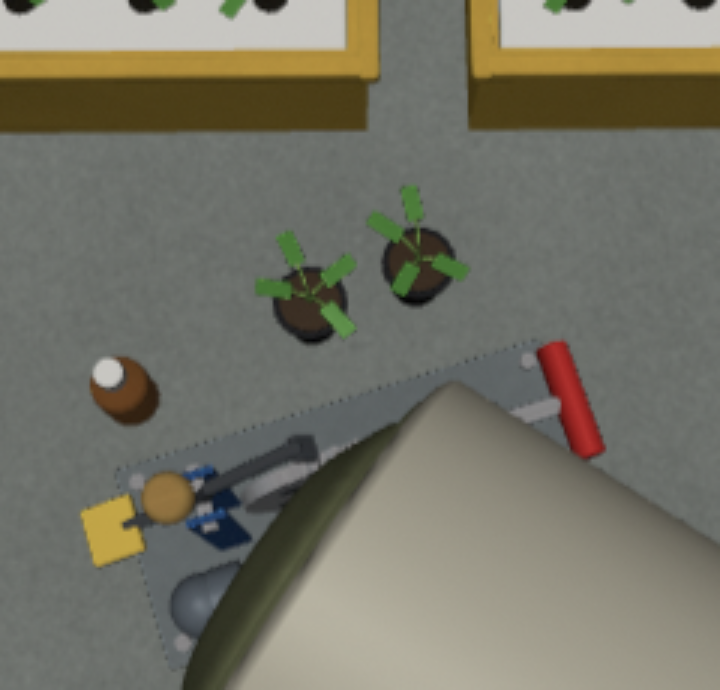

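The lever is down: its grip triangulates to z = 0.093, at scene pixel (267,233.6), where I predicted (265.4,233.6) for fully down. The pawl is tipped, the loose things haven't moved, and the arm is clear and at rest. Handing in.

```bash
python3 -c "
from rig import env
print(env.close_job())"
```

```text
the job is handed in; nothing more can be done
None
```

The drain is shut: the pawl is tipped back on its stop and the lever is down on its stop. I handed the job in at about 13.5 s of the 40 s allowed; the hand-in gives no verdict.

- **Pawl:** I pressed the yellow tab with the shut gripper until the pawl tipped over on its own. With the gripper away, the tab triangulated at about 146 mm high, against an expected 150 mm or so.
- **Lever:** I then pushed the grip down along its arc with about 5–7 N until it met its stop. There the force rose to 17.6 N with no further travel. Afterwards the grip triangulated at 93 mm, against an expected 91–92 mm.
- **Robot and loose things:** The arm ended clear of the stand, with tool force about zero. The cups, bottle, meter, beaker and block looked unmoved in the pictures, but I judged that by eye and did not measure it. The arm hid the meter, beaker and block in the last top view, so for those I relied on the scene view.
- **Disagreements:** The first triangulation of the tab read 176 mm against the stated 183–191 mm, so I used the stated height with the top view instead. My hand-picked plate corners fitted the stand to within about 6 mm. Neither affected the outcome.

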